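Tilt the drilling table to the red clip and hold it for clamping

ROBOT

A 6-joint arm with a two-finger parallel gripper is mounted at the origin on the work surface. World frame = base frame: x ahead of the robot, y to its left, z up, the work surface at z = 0. Lengths are in m, angles in rad, forces in N, time in s.
With the tool pointing down it reaches from about 0.425 to 0.925 m from the base axis. Payload 12.5 kg.
Tool frame: the origin (TCP) lies on the centre line of the jaws, within the pads' length; the fingertips stand 19 mm ahead of it and the grasp point (between the pads) is the TCP; z points along the fingers, y is the line along which they close (so a half turn about z gives the same grasp; the last joint's range is limited). The gripper opens to 85 mm and grips with 20 to 120 N. Pads are 22 mm wide; open, the fingers measure 114 mm over their backs; the gripper's body (76 mm by 85 mm) begins 54 mm behind the grasp point. The pads swing forward as they close: fully open they stand 13 mm farther back than shut.
Start: joints at [1.151, 0.491, 1.559, -0, 1.092, -0.106], TCP at [0.193, 0.595, 0.25] pointing down, gripper open.
Joint ranges: [-3.1, 3.1], [-0.84, 2.19], [0.05, 2.79], [-1.13, 4.28], [0.06, 2.93], [-2.69, 2.69]. Speed limits (rad/s): [2.22, 2.22, 2.79, 3.14, 3.14, 3.14].

INTERFACE

Orientations are given as a rotation vector (axis times angle).
In Python, from cell import arm, get_image, job, spotter gives the robot as it stands.
- The arm moves only by the tool jog_arm, never from a script. Its argument "motion" is a list of rows, each a list of 7 numbers: the turn, a rotation vector about the tool's x, y, z in degrees, then the shift along the tool's x, y, z in m, then the finger opening in m, from 0 to 0.0854. In form: [[rx, ry, rz, tx, ty, tz, gripper], ...]. A call has exactly 8 rows; each row shifts and turns the commanded pose from where the row before left it, along the tool's axes as they then stand; what a row does not reach is not made up. A row lasts 1/12 s, in which the tool goes at most 41.7 mm and 7.16 degrees, less where a joint would pass 70% of its speed; a pose out of reach is approached as far as the arm can. A call with a gripper value outside its range is refused whole. The fingers move at their own pace and stop on an object; "squeeze" is the grip in N (left out, the last holds). Time passes only in rows, so rows that do not move let the fingers close, or fill a call up. It gives the time, the measured TCP pose, the force, the opening and the grip force at its end, in the units of the state.
- arm.get_state(): the state, without advancing time (a new reading comes with each control period).
- get_image(name): name is "scene" or "side" or "wrist"; returns a dict with "color" (420x560x3 uint8, red, green, blue), "intrinsics" (3x3 intrinsics, pixels), "D" ([k1, k2, p1, p2, k3] as OpenCV has them; the pictures are not rectified), "cam_to_world" (4x4, takes a point from camera to world coordinates). Camera axes: x right, y down, z forward; pixel columns grow to the right and rows downward; lengths in m; the calibration is good to about 2 mm. A picture is of the moment at which its call begins. There is no depth.
- job.job_done(): hands the job in; it is judged then, once.
Trained networks look in a picture, given as the dict that the camera call returned (one of the last four; its "shot" number tells which), for a name from the list of things; names that differ only in an ending like _2 or _b are one class to them, and where a whole thing is asked for, a point or a joint stands for the part that bears it (a point fixed in the world has none). Each returns a list of dicts, best first, with "score" (0 to 1); they miss things now and then, are a little off and sometimes report something else, mostly with a low value. They report only what shows in the picture. A call takes as long as a camera call. They do not tell look-alikes from the thing itself.
- spotter.cut_out(picture, query): "pixels" (420x560 bool, what is visible of it) and "extent" ([left, top, right, bottom] in pixels, round what is visible of it).
The state is a dict: "time_s": time; "q": joint angles; "joint_vel": joint speeds; "effort": joint torques, N m; "eef_pos": TCP position; "tcp_rot": TCP orientation; "wrist_force": force on the tool from outside, world axes, zero at the start; "torque": the same for the moment, N m; "gripper_width": finger opening in m; "grip_force": force on a finger pad.
Only numpy, scipy, OpenCV 4.12 (cv2) and the standard library are available. Lean on these libraries where they do the work, as an engineer would, in place of code of your own. Each camera call takes 0.05 s, during which the arm holds its last target. There are 200 camera calls.

TASK

Get the tilting drill table ready to be clamped at its new angle: first put the pine offcut that was left lying on it into the green offcut box. Then lift the hinged top by its bar handle until its black pointer meets the red clip on the white quadrant, and finish there, still holding the top up by the handle, because its clamp knob is loose and it would drop. Leave the red clip as it is set, and do not push the glue bottle, the pencil mug or the tape measure about.

Things in the scene. Friction and masses are not known exactly. Their poses are not given: they have to be found in the camera images.
- angle_base: Base of the tilting drill table: blue plate 260 x 226 x 12 mm, fixed to the bench. Origin: centre of its underside; z up; x runs level from the handle side towards the hinge. Hinge line at x = +120 mm, 50 mm up, parallel to y. Along its -y side (y = -115 mm) stands a white slotted quadrant plate, 4 mm thick, 150 mm in radius about the hinge line, up to 175 mm above the bench.
- tilt_top: Hinged plywood top 260 x 210 x 16 mm, 0.55 to 0.9 kg. Origin: middle of the hinge line; x, y as the base's when flat, z normal to the plate, which spans x = -250 to +10 mm, z = -4 to +12 mm. Flat at the start, upper face 62 mm above the bench. Its handle end swings up (about its +y axis, at most 0.95 rad) with little friction and falls flat when let go. The loose clamp knob at its -y side moves with it.
- handle (a point): Middle of the grip bar of the handle: round steel bar 12 mm thick along the top's y, 108 mm clear between its two stems, 44 mm clear between it and the plate's edge, only the bench below it. 300 mm from the hinge line, 54 mm above the bench when flat; 2 to 5 N upward carry the top. Can be taken from above, fingers closing along the top's x; the bar can turn between the fingers.
- hinge (a point): Middle of the hinge line: in the top's frame the handle lies at x = -300 mm, z = +4 mm from it.
- pointer (a point): Tip of the black pointer fixed to the top, which sweeps the scale (ticks every 5 degrees) on the quadrant's outer face: 150 mm from the hinge line, in the top's frame at x = -150, y = -119.5, z = 0 mm.
- mark (a point): Where the pointer tip must come: the spot on the red clip 150 mm from the hinge line, in the pointer's plane, which the tip reaches when the top stands at the marked angle (20 to 45 degrees up, different each time).
- red_clip: Red clip 26 x 16 x 12 mm on the outer rim of the quadrant, held by friction, marking the angle. Origin: middle of the hinge line; its x axis points from the clip to the hinge line and is parallel to the top's x axis when the top stands at the marked angle.
- offcut: Loose pine offcut 95 x 45 x 38 mm (x, y, z), 70 to 110 g, lying flat on the tilting top. Origin: centre of its underside; x along its length.
- offcut_center (a point): Centre of the offcut.
- offcut_box: Green open box 240 x 180 x 80 mm (x, y, z), walls 4 mm, fixed to the bench, with some flat scraps up to 16 mm high on its floor. Origin: centre of its underside; z up.
- glue_bottle: Bystander: white glue bottle 60 mm across, 170 mm tall, with orange cap. Origin: centre of its underside.
- pencil_mug: Bystander: blue mug without handle, 76 mm across and 90 mm tall, with pencils that reach 160 mm up. Origin: centre of its underside.
- tape_measure: Bystander: yellow and black tape measure 70 x 40 x 50 mm. Origin: centre of its underside.
There are look-alikes about, which are no part of the job. Leave any orange or purple look-alike of the offcut alone.

How it is judged:
On the way, in this order (a step that is already met when the one before it is completed fails the run):
1. the offcut lies in the green box, let go (x of offcut_center in the frame of offcut_box between -0.115 and 0.115 m and y of offcut_center in the frame of offcut_box between -0.085 and 0.085 m and z of offcut_center in the frame of offcut_box below 0.075 m and linear speed of offcut below 0.05 m/s and contact force between the fingers and offcut below 0.1 N), for 0.2 s.
2. the top is held with its pointer at the red clip (distance between pointer and mark below 0.006 m and contact force between the fingers and tilt_top above 1 N), for 0.3 s.
At the end, for the whole second after the job is handed in: The fingers hold the hinged top still, with its pointer tip within 6 mm (about 2.3 degrees) of the mark on the red clip and no loose thing propping it; the offcut lies at rest inside the green box, below its rim (all of step 2 and angular speed of tilt_top below 0.05 rad/s and contact force between tilt_top and offcut below 0.1 N and contact force between tilt_top and glue_bottle below 0.1 N and contact force between tilt_top and pencil_mug below 0.1 N and contact force between tilt_top and tape_measure below 0.1 N and x of offcut_center in the frame of offcut_box between -0.115 and 0.115 m and y of offcut_center in the frame of offcut_box between -0.085 and 0.085 m and z of offcut_center in the frame of offcut_box below 0.075 m and linear speed of offcut below 0.05 m/s); the arm keeps its last pose, push and grip.
It fails at once if the top raised (more than 9 degrees) before the offcut is in the box (angle between tilt_top's own z axis and vertical above 0.16 rad and (x of offcut_center in the frame of offcut_box below -0.125 m or x of offcut_center in the frame of offcut_box above 0.125 m or y of offcut_center in the frame of offcut_box below -0.095 m or y of offcut_center in the frame of offcut_box above 0.095 m)).
It fails at once if the red clip pushed off its setting (by more than 4 mm) (distance of mark from where it was at the start of the episode above 0.004 m).
It fails at once if a bystander pushed by more than 30 mm or knocked over (distance of any of glue_bottle, pencil_mug, tape_measure from where it was at the start of the episode above 0.03 m or angle between any of glue_bottle, pencil_mug, tape_measure's own z axis and vertical above 0.5 rad).
It also fails if it takes over 51 s, if anything falls off the work surface, if the arm or the gripper's body presses on something with over 40 N, if the wrist force passes 120 N, or if a joint passes its speed limit or range.

## Working session

There is one attempt and no reset: what is moved stays moved. The work goes in short steps, Python scripts to look and compute and a tool call to move; the robot and the scene stay as the last step left them, time stands still between calls to the robot, and variables do not carry over. Pictures are saved under pics/ and viewed, at most 10 in all, crops included, and the job is handed in when it is done.

Besides the shell and the picture viewer there is one more tool, called after "Call:" by a JSON object that holds its "op" and its "data", one argument or row to a line. jog_arm: Moves the arm, as the interface text tells. Its arguments: {"type":"object","properties":{"motion":{"type":"array"},"squeeze":{"type":"number"}},"required":["motion"]}

```bash
mkdir -p pics; cat > h.py <<'E'
import numpy as np, cv2, pickle
from cell import arm,get_image,job,spotter
from scipy.spatial.transform import Rotation as R
def ray(p,uv):
    n=cv2.undistortPoints(np.array(uv,float).reshape(-1,1,2),p["intrinsics"],np.array(p["D"])).reshape(-1,2)
    M=np.array(p["cam_to_world"]); d=np.c_[n,np.ones(len(n))]@M[:3,:3].T
    return M[:3,3],d
def atz(p,uv,z):
    o,d=ray(p,uv); return o+d*((z-o[2])/d[:,2])[:,None]
def proj(p,X):
    M=np.linalg.inv(np.array(p["cam_to_world"])); X=np.array(X,float).reshape(-1,3)
    return cv2.projectPoints(X,cv2.Rodrigues(M[:3,:3])[0],M[:3,3],np.array(p["intrinsics"]),np.array(p["D"]))[0].reshape(-1,2)
def save(p,n): cv2.imwrite(f"pics/{n}.png",p["color"][:,:,::-1])
E
python3 - <<'E'
from h import *
for n in("scene","side"):
    p=get_image(n); save(p,n+"0"); pickle.dump(p,open(n+"0.pkl","wb"))
    print(n,np.round(np.array(p["cam_to_world"])[:3,3],3))
    for q in("offcut","offcut_box","tilt_top","red_clip","handle","angle_base","glue_bottle","pencil_mug","tape_measure"):
        for r in spotter.cut_out(p,q)[:3]: print(q,round(r["score"],2),r["extent"])
print(arm.get_state())
E
```

```text
scene [1.025 0.739 0.916]
offcut 0.75 [335.6, 193.1, 353.4, 225.2]
offcut 0.74 [172.3, 210.6, 205.7, 240.6]
offcut 0.56 [242.1, 188.4, 280.0, 223.9]
offcut_box 0.6 [194.7, 108.3, 286.7, 175.3]
offcut_box 0.39 [218.9, 174.6, 330.8, 278.5]
tilt_top 0.77 [218.8, 176.5, 329.7, 263.5]
red_clip 0.59 [221.2, 209.7, 233.1, 218.7]
handle 0.61 [218.0, 175.2, 329.8, 262.9]
angle_base 0.81 [218.0, 176.0, 331.3, 278.6]
angle_base 0.41 [218.0, 175.4, 329.5, 265.8]
glue_bottle 0.61 [172.1, 148.2, 194.0, 200.7]
pencil_mug 0.66 [370.9, 242.3, 412.9, 299.2]
pencil_mug 0.6 [243.3, 191.3, 277.8, 223.4]
pencil_mug 0.55 [317.8, 302.9, 341.4, 344.2]
tape_measure 0.77 [317.0, 303.2, 339.8, 346.1]
tape_measure 0.59 [225.2, 210.0, 226.2, 220.3]
side [ 0.403 -0.852  1.044]
offcut 0.78 [278.5, 202.2, 315.3, 226.4]
offcut 0.75 [193.5, 193.4, 219.2, 226.8]
offcut 0.63 [353.2, 230.1, 388.6, 268.4]
offcut_box 0.75 [197.4, 293.2, 329.8, 407.1]
tilt_top 0.75 [250.8, 174.8, 336.6, 270.9]
red_clip 0.48 [329.4, 197.2, 334.6, 208.3]
red_clip 0.23 [280.5, 131.2, 300.1, 153.0]
handle 0.75 [245.6, 174.1, 335.3, 269.2]
angle
[... 198 characters left out ...]
.0, 130.6, 299.5, 155.5]
{'time_s': 1.0, 'q': array([ 1.15140003e+00,  4.90869354e-01,  1.55890337e+00,  6.29905321e-06,
        1.09170039e+00, -1.05618962e-01]), 'joint_vel': array([-0.00100402, -0.00098426, -0.00019758,  0.00059271,  0.00169588,
        0.00108679]), 'effort': array([-6.29547394e-04, -6.18284726e+01, -2.61839336e+01, -1.97334734e-04,
        4.65891553e-04, -6.94459504e-05]), 'eef_pos': array([0.19290149, 0.59449791, 0.25034483]), 'tcp_rot': array([4.90861315e-01, 3.10298220e+00, 1.83611532e-04]), 'wrist_force': array([ 0.33937628, -0.3796316 , -0.17902596]), 'torque': array([ 0.02836934, -0.01005085, -0.03969706]), 'grip_force': 0.0, 'gripper_width': 0.08567543533706021}
```

```bash
python3 -c "
import cv2,numpy as np
a=cv2.imread('pics/scene0.png');b=cv2.imread('pics/side0.png')
print(a.shape)"
```

```text
(420, 560, 3)
```

View pics/scene0.png

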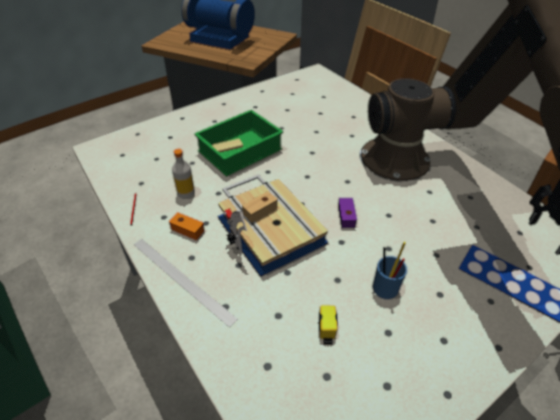

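View pics/side0.png

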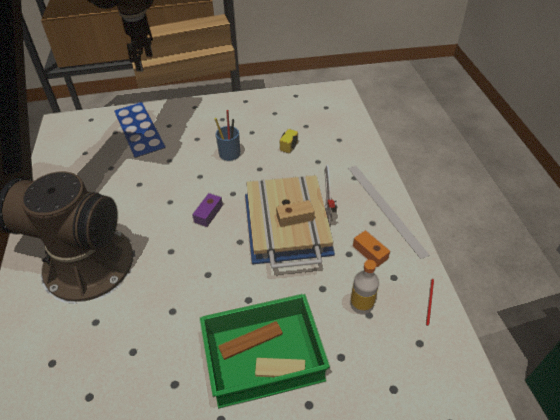

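The pine offcut lies on the top at scene (260,205) and side (296,213). The box is at side (263,347), the handle bar at side (297,267), and the clip at side (332,203). Next I'll enlarge this area to pick out corners.

```bash
python3 - <<'E'
import cv2,numpy as np
a=cv2.imread('pics/scene0.png')[165:285,210:340];b=cv2.imread('pics/side0.png')[160:280,235:345]
f=lambda i:cv2.resize(i,None,fx=3.3,fy=5 if 0 else 3.3,interpolation=cv2.INTER_CUBIC)
cv2.imwrite('pics/c0.png',np.hstack([f(a),f(b)]))
E
python3 - <<'E'
import sys; sys.path.insert(0,'.')
import os; os.chdir('.')
from h import *
S=pickle.load(open("side0.pkl","rb"));C=pickle.load(open("scene0.pkl","rb"))
def tri(a,b):
    o1,d1=ray(S,a);o2,d2=ray(C,b);d1=d1[0];d2=d2[0]
    t=np.linalg.lstsq(np.c_[d1,-d2],o2-o1,rcond=None)[0]
    return np.round((o1+d1*t[0]+o2+d2*t[1])/2,4),round(np.linalg.norm(o1+d1*t[0]-o2-d2*t[1]),4)
print("offcut",tri((296.8,214),(260.5,206)))
print("clip",tri((332,203),(228.5,213.5)))
print("box side rim",np.round(atz(S,[(201,320),(306,298),(327,348),(215,400)],.08),3))
print("glue",np.round(atz(S,[(364,300)],.03),3),"cap",tri((370,266),(178.5,153)))
E
```

```text
offcut (array([0.5777, 0.0043, 0.0807]), np.float64(0.0068))
clip (array([0.6764, 0.0024, 0.1058]), np.float64(0.0012))
box side rim [[ 0.305 -0.277  0.08 ]
 [ 0.551 -0.261  0.08 ]
 [ 0.57  -0.394  0.08 ]
 [ 0.321 -0.466  0.08 ]]
glue [[ 0.698 -0.262  0.03 ]] cap (array([ 0.6976, -0.2543,  0.1612]), np.float64(0.0011))
```

View pics/c0.png

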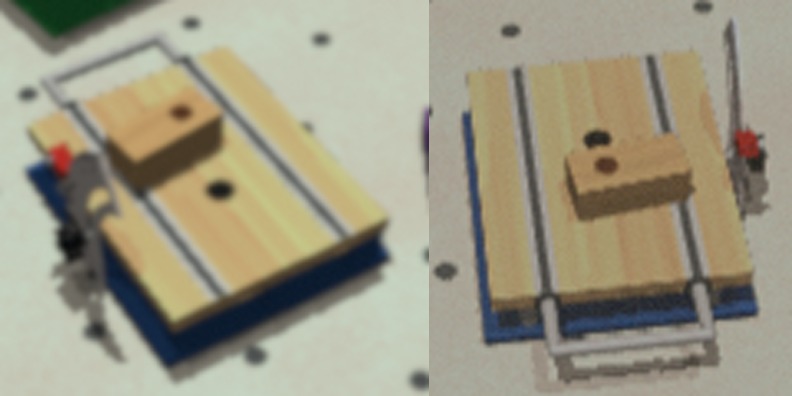

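The crop shows the top's four face corners, the offcut, the handle bar and the red clip clearly in both views. I'll fit the pose from those.

```bash
python3 - <<'E'
from h import *
S=pickle.load(open("side0.pkl","rb"));C=pickle.load(open("scene0.pkl","rb"))
s=lambda L:[((x-429)/3.3+235,y/3.3+160) for x,y in L]
c=lambda L:[(x/3.3+210,y/3.3+165) for x,y in L]
a=atz(S,s([(468,75),(695,55),(750,275),(495,300)]),.062)
b=atz(C,c([(388,222),(175,322),(28,128),(225,48)]),.062)
for n,k in(("S",a),("C",b)):
    print(n,np.round(k,3).tolist()); d=(k[0]+k[1]-k[2]-k[3])/2
    ctr=k.mean(0);yaw=np.arctan2(d[1],d[0]);u=np.array([np.cos(yaw),np.sin(yaw)])
    print(np.linalg.norm(d),ctr,np.degrees(yaw),"hinge",ctr[:2]+.12*u,"handle",ctr[:2]-.18*u)
print("bar",np.round(atz(S,s([(550,345),(715,332)]),.06),3),np.round(atz(C,c([(50,88),(165,42)]),.06),3))
print("off S",np.round(atz(S,s([(566,150),(683,132),(691,172),(577,192)]),.1),3).tolist())
print("off C",np.round(atz(C,c([(105,134),(192,87),(223,117),(136,160)]),.1),3).tolist())
k=atz(C,[(196,139),(253,113),(283,129),(225,158)],.08); print("boxC",np.round(k,3).tolist())
# box silhouettes
for p,z in((S,0),(C,0)):
    m=spotter.cut_out
print(np.round(proj(S,[[.6,.0,.1]]),1))
E
```

```text
S [[0.463, 0.168, 0.062], [0.668, 0.156, 0.062], [0.655, -0.099, 0.062], [0.453, -0.088, 0.062]]
0.25532276892381683 [0.56002257 0.03411115 0.062     ] 87.48063498865042 hinge [0.56529742 0.15399516] handle [ 0.5521103  -0.14571486]
C [[0.468, 0.179, 0.062], [0.672, 0.168, 0.062], [0.661, -0.089, 0.062], [0.454, -0.08, 0.062]]
0.2580955852495642 [0.5640166  0.04458251 0.062     ] 87.25526604931895 hinge [0.56976296 0.16444484] handle [ 0.55539706 -0.13521099]
bar [[ 0.489 -0.137  0.06 ]
 [ 0.616 -0.147  0.06 ]] [[ 0.618 -0.126  0.06 ]
 [ 0.495 -0.121  0.06 ]]
off S [[0.529, 0.026, 0.1], [0.628, 0.028, 0.1], [0.625, -0.017, 0.1], [0.53, -0.021, 0.1]]
off C [[0.627, -0.009, 0.1], [0.533, -0.016, 0.1], [0.533, 0.03, 0.1], [0.622, 0.032, 0.1]]
boxC [[0.578, -0.399, 0.08], [0.327, -0.429, 0.08], [0.296, -0.279, 0.08], [0.548, -0.249, 0.08]]
[[304.1 208.9]]
```

Call:
{"op": "jog_arm", "data": {
  "motion": [
    [0,0,0,-0.03,-0.024,0,0.085],
    [0,0,0,-0.03,-0.024,0,0.085],
    [0,0,0,-0.03,-0.024,0,0.085],
    [0,0,0,-0.03,-0.024,0,0.085],
    [0,0,0,-0.03,-0.024,0,0.085],
    [0,0,0,-0.03,-0.024,0,0.085],
    [0,0,0,-0.03,-0.024,0,0.085],
    [0,0,0,-0.03,-0.024,0,0.085]
  ]
}}

```text
time_s: 1.67
eef_pos: [0.3626, 0.3362, 0.2505]
tcp_rot: [0.49, 3.103, 0.001]
wrist_force: [0.5, 0.9, 0.3]
gripper_width: 0.0852
grip_force: 0.0
```

Call:
{"op": "jog_arm", "data": {
  "motion": [
    [0,0,0,-0.03,-0.024,0,0.085],
    [0,0,0,-0.03,-0.024,0,0.085],
    [0,0,0,-0.03,-0.024,0,0.085],
    [0,0,0,-0.03,-0.024,0,0.085],
    [0,0,0,-0.03,-0.024,0,0.085],
    [0,0,-6.5,0,0,0,0.085],
    [0,0,-6.5,0,0,0,0.085],
    [0,0,-7,0,0,0,0.085]
  ]
}}

```text
time_s: 2.33
eef_pos: [0.468, 0.1765, 0.2503]
tcp_rot: [-0.061, 3.141, 0.0]
wrist_force: [0.1, 0.8, 0.6]
gripper_width: 0.0845
grip_force: 0.0
```

```bash
cat >> h.py <<'E'
def togo(x,y,z,yaw=None):
    s=arm.get_state(); M=R.from_rotvec(s["tcp_rot"]).as_matrix()
    print("t",s["time_s"],"pos",np.round(s["eef_pos"],4),"yaw_y",round(np.degrees(np.arctan2(M[1,1],M[0,1])),2),"zax",np.round(M[:,2],3),"F",np.round(s["wrist_force"],1),"w",round(s["gripper_width"],4),"g",round(s["grip_force"],1))
    print("tool shift",np.round(M.T@(np.array([x,y,z])-s["eef_pos"]),4))
E
python3 - <<'E'
from h import *
p=get_image("wrist"); save(p,"w1"); pickle.dump(p,open("w1.pkl","wb"))
togo(.579,.006,.085)
E
```

```text
t 2.3833 pos [0.4678 0.1768 0.2503] yaw_y 92.81 zax [ 0.  0. -1.] F [ 0.6  0.  -0.2] w 0.0847 g 0.0
tool shift [-0.1027 -0.1761  0.1653]
```

View pics/w1.png

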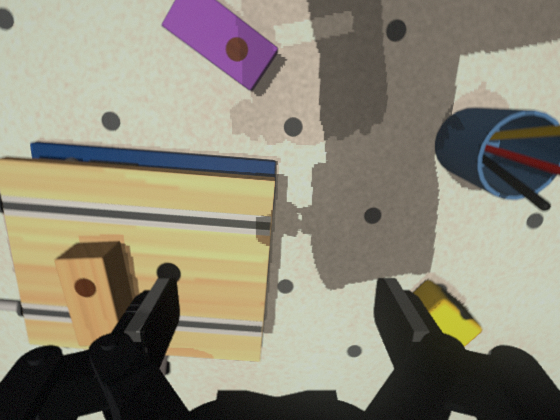

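The wrist view shows the plate's hinge edge from (276,178) to (261,360), its handle edge from (3,158) to (30,345), and the offcut near (88,290).

```bash
python3 - <<'E'
from h import *
p=pickle.load(open("w1.pkl","rb"))
print(np.round(atz(p,[(276,178),(261,360),(30,345),(3,158)],.062),4).tolist())
print("off",np.round(atz(p,[(57,260),(104,257),(122,348),(77,350)],.1),4).tolist())
E
```

```text
[[0.4613, 0.1747, 0.062], [0.6712, 0.1659, 0.062], [0.6635, -0.094, 0.062], [0.4516, -0.077, 0.062]]
off [[0.5338, -0.0173, 0.1], [0.5289, 0.0256, 0.1], [0.6278, 0.0304, 0.1], [0.6328, -0.0149, 0.1]]
```

Call:
{"op": "jog_arm", "data": {
  "motion": [
    [0,0,0,-0.015,-0.027,0,0.085],
    [0,0,0,-0.015,-0.027,0,0.085],
    [0,0,0,-0.015,-0.027,0,0.085],
    [0,0,0,-0.015,-0.027,0,0.085],
    [0,0,0,-0.015,-0.027,0,0.085],
    [0,0,0,-0.015,-0.027,0,0.085],
    [0,0,0,-0.013,-0.014,0,0.085],
    [0,0,0,0,0,0,0.085]
  ]
}}

```text
time_s: 3.05
eef_pos: [0.5786, 0.0025, 0.25]
tcp_rot: [-0.047, 3.14, -0.001]
wrist_force: [-0.2, 0.1, -0.7]
gripper_width: 0.0847
grip_force: 0.0
```

```bash
python3 - <<'E'
from h import *
p=get_image("wrist"); save(p,"w2"); pickle.dump(p,open("w2.pkl","wb"))
togo(.579,.006,.085)
E
```

```text
t 3.1 pos [0.5773 0.0039 0.2499] yaw_y 91.76 zax [-0.  0. -1.] F [ 0.8 -0.7 -0.2] w 0.0851 g 0.0
tool shift [-0.0017  0.002   0.1649]
```

View pics/w2.png

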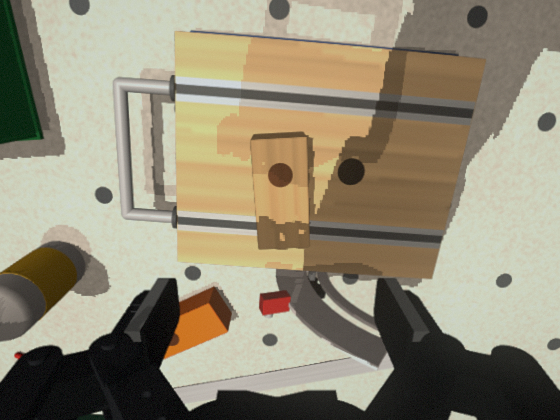

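This view shows everything needed. The offcut's top face runs (251,139)-(306,136)-(309,248)-(258,248), the bar runs (121,85) to (128,213), and the clip is around (275,303).

```bash
python3 - <<'E'
from h import *
p=pickle.load(open("w2.pkl","rb"))
k=atz(p,[(251,139),(306,136),(309,248),(258,248)],.1); print("off",np.round(k,4).tolist(),k.mean(0))
d=k[2]+k[3]-k[0]-k[1]; print("len yaw",np.degrees(np.arctan2(d[1],d[0])))
k=atz(p,[(485,58),(433,278),(178,262),(175,31)],.062); print("plate",np.round(k,4).tolist(),k.mean(0))
d=k[0]+k[1]-k[2]-k[3];print(np.degrees(np.arctan2(d[1],d[0])))
k=atz(p,[(121.5,85),(128,213)],.054);print("bar",np.round(k,4).tolist(),k.mean(0))
k=atz(p,[(26,0),(43,136)],.08);print("box rim pts",k.round(3).tolist())
r=spotter.cut_out(p,"red_clip");print([(x["score"],x["extent"],np.argwhere(x["pixels"]).mean(0)[::-1]) for x in r])
for n in ("side","scene"):
    q=pickle.load(open(n+"0.pkl","rb"))
    # red pixels near clip
    c=q["color"].astype(int);m=(c[...,0]>120)&(c[...,1]<70)&(c[...,2]<80)
    x0,y0,x1,y1=dict(side=(325,193,340,212),scene=(218,205,238,222))[n]
    mm=np.zeros_like(m);mm[y0:y1,x0:x1]=m[y0:y1,x0:x1]
    print(n,mm.sum(),np.argwhere(mm).mean(0)[::-1])
E
```

```text
off [[0.532, -0.0199, 0.1], [0.5284, 0.0228, 0.1], [0.6239, 0.0309, 0.1], [0.6252, -0.0133, 0.1]] [0.57737704 0.00512601 0.1       ]
len yaw 4.450192127466208
plate [[0.4635, 0.1722, 0.062], [0.6721, 0.1645, 0.062], [0.6613, -0.0951, 0.062], [0.4517, -0.0849, 0.062]] [0.56216996 0.03919621 0.062     ]
87.49869835447957
bar [[0.4945, -0.1365, 0.054], [0.6134, -0.1434, 0.054]] [ 0.55394483 -0.13992442  0.054     ]
box rim pts [[0.434, -0.193, 0.08], [0.537, -0.197, 0.08]]
[(0.82, [260.9, 291.3, 290.6, 320.4], array([274.12824427, 303.34351145])), (0.16, [114.6, 31.1, 482.8, 298.1], array([311.12836734, 149.36238614]))]
side 32 [330.875   202.65625]
scene 29 [228.44827586 213.06896552]
```

Call:
{"op": "jog_arm", "data": {
  "motion": [
    [0,0,-2.5,0,0.001,0.025,0.085],
    [0,0,0,0,0,0.025,0.085],
    [0,0,0,0,0,0.025,0.085],
    [0,0,0,0,0,0.025,0.085],
    [0,0,0,0,0,0.025,0.085],
    [0,0,0,0,0,0.02,0.085],
    [0,0,0,0,0,0.012,0.085],
    [0,0,0,0,0,0.007,0.085]
  ]
}}

```text
time_s: 3.82
eef_pos: [0.5755, 0.0074, 0.0849]
tcp_rot: [0.124, -3.137, -0.001]
wrist_force: [-0.9, 0.3, 0.1]
gripper_width: 0.0848
grip_force: 0.0
```

Call:
{"op": "jog_arm", "data": {
  "motion": [
    [0,0,0,0,0,0,0.03],
    [0,0,0,0,0,0,0.03],
    [0,0,0,0,0,0,0.03],
    [0,0,0,0,0,0,0.03],
    [0,0,0,0,0,0,0.03],
    [0,0,0,0,0,0,0.03],
    [0,0,0,0,0,0,0.03],
    [0,0,0,0,0,0,0.03]
  ],
  "squeeze": 35
}}

```text
time_s: 4.48
eef_pos: [0.5771, 0.0063, 0.0875]
tcp_rot: [-0.124, 3.137, 0.0]
wrist_force: [-0.9, 2.5, 7.8]
gripper_width: 0.0442
grip_force: 36.3
```

Call:
{"op": "jog_arm", "data": {
  "motion": [
    [0,0,0,0,0,-0.015,0.03],
    [0,0,0,0,0,-0.025,0.03],
    [0,0,0,0,0,-0.03,0.03],
    [0,0,0,0,0,-0.03,0.03],
    [0,0,0,0,0,-0.03,0.03],
    [0,0,0,0.01,-0.02,-0.02,0.03],
    [0,0,0,0.015,-0.03,0,0.03],
    [0,0,0,0.015,-0.03,0,0.03]
  ]
}}

```text
time_s: 5.15
eef_pos: [0.5429, -0.0772, 0.2381]
tcp_rot: [-0.127, 3.136, -0.002]
wrist_force: [-0.1, -0.7, -0.9]
gripper_width: 0.0446
grip_force: 36.1
```

Call:
{"op": "jog_arm", "data": {
  "motion": [
    [0,0,0,0.015,-0.03,0,0.03],
    [0,0,0,0.015,-0.03,0,0.03],
    [0,0,0,0.015,-0.03,0,0.03],
    [0,0,0,0.015,-0.03,0,0.03],
    [0,0,0,0.015,-0.03,0,0.03],
    [0,0,0,0.015,-0.03,0,0.03],
    [0,0,0,0.015,-0.02,0,0.03],
    [0,0,0,0.0,-0.0,0,0.03]
  ]
}}

```text
time_s: 5.82
eef_pos: [0.4523, -0.2877, 0.2366]
tcp_rot: [-0.118, 3.139, -0.001]
wrist_force: [0.0, 0.8, -0.3]
gripper_width: 0.0445
grip_force: 36.1
```

```bash
python3 - <<'E'
from h import *
p=get_image("wrist"); save(p,"w3"); pickle.dump(p,open("w3.pkl","wb"))
togo(.437,-.345,.12)
E
```

```text
t 5.8667 pos [ 0.4531 -0.2862  0.2366] yaw_y 94.32 zax [ 0. -0. -1.] F [ 0.2  0.3 -0.6] w 0.0446 g 36.1
tool shift [ 0.0205 -0.0574  0.1166]
```

View pics/w3.png

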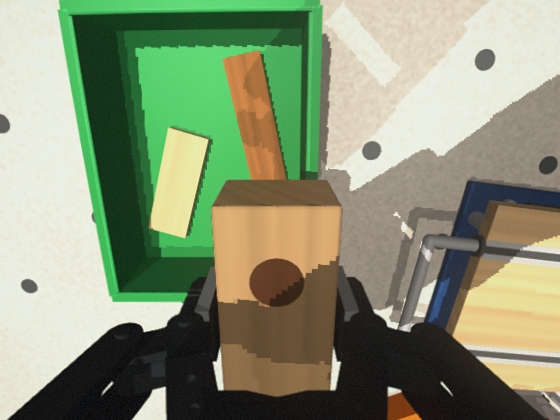

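The offcut is held firmly. The box rim corners show at (62,10), (322,8) and (115,298).

```bash
python3 - <<'E'
from h import *
p=pickle.load(open("w3.pkl","rb"))
k=atz(p,[(62,10),(322,8),(115,299)],.08);print(k.round(3).tolist())
c=(k[1]+k[2])/2;print("centre",c); d=k[2]-k[0];print(np.linalg.norm(d),np.linalg.norm(k[1]-k[0]),np.degrees(np.arctan2(d[1],d[0])))
togo(c[0],c[1],.12)
E
```

```text
[[0.324, -0.455, 0.08], [0.311, -0.267, 0.08], [0.566, -0.433, 0.08]]
centre [ 0.43829927 -0.35020434  0.08      ]
0.24252680456119827 0.1881228319951371 5.019684899495074
t 5.8667 pos [ 0.4531 -0.2862  0.2366] yaw_y 94.32 zax [ 0. -0. -1.] F [ 0.2  0.3 -0.6] w 0.0446 g 36.1
tool shift [ 0.0196 -0.0627  0.1166]
```

Call:
{"op": "jog_arm", "data": {
  "motion": [
    [0,0,0,0.01,-0.03,0,0.03],
    [0,0,0,0.01,-0.033,0.01,0.03],
    [0,0,0,0,0,0.03,0.03],
    [0,0,0,0,0,0.03,0.03],
    [0,0,0,0,0,0.03,0.03],
    [0,0,0,0,0,0.03,0.03],
    [0,0,0,0,0,0.03,0.03],
    [0,0,0,0,0,0.018,0.03]
  ]
}}

```text
time_s: 6.53
eef_pos: [0.4391, -0.3473, 0.0559]
tcp_rot: [0.125, -3.138, -0.003]
wrist_force: [-0.1, -0.5, -1.1]
gripper_width: 0.0444
grip_force: 36.2
```

Call:
{"op": "jog_arm", "data": {
  "motion": [
    [0,0,0,0,0,0.008,0.03],
    [0,0,0,0,0,0,0.03],
    [0,0,0,0,0,0,0.085],
    [0,0,0,0,0,0,0.085],
    [0,0,0,0,0,0,0.085],
    [0,0,0,0,0,0,0.085],
    [0,0,0,0,0,0,0.085],
    [0,0,0,0,0,0,0.085]
  ]
}}

```text
time_s: 7.2
eef_pos: [0.4393, -0.349, 0.0508]
tcp_rot: [-0.124, 3.139, -0.001]
wrist_force: [0.4, -0.8, 0.4]
gripper_width: 0.085
grip_force: 0.0
```

Call:
{"op": "jog_arm", "data": {
  "motion": [
    [0,0,0,0,0,-0.02,0.085],
    [0,0,0,0,0,-0.03,0.085],
    [0,0,0,0,0,-0.03,0.085],
    [0,0,0,0,0,-0.03,0.085],
    [0,0,0,0,0,-0.03,0.085],
    [0,0,0,0,0,-0.03,0.085],
    [0,0,0,0,0,-0.02,0.085],
    [0,0,0,0,0,0,0.085]
  ]
}}

```text
time_s: 7.87
eef_pos: [0.44, -0.3497, 0.2447]
tcp_rot: [-0.124, 3.134, -0.008]
wrist_force: [0.5, 0.3, -0.9]
gripper_width: 0.0852
grip_force: 0.0
```

```bash
python3 - <<'E'
from h import *
p=get_image("wrist"); save(p,"w4"); pickle.dump(p,open("w4.pkl","wb"))
for r in spotter.cut_out(p,"offcut")[:3]: print(r["score"],r["extent"])
togo(.554,-.141,.054)
from scipy.optimize import least_squares
# clip angle: mean of clip centre along arc; fit angle so that projected clip centre matches
yaw=np.radians(87.4);u=np.array([np.cos(yaw),np.sin(yaw),0]);v=np.array([-np.sin(yaw),np.cos(yaw),0])
pc=np.array([.5622,.0392,0]);H=pc+.12*u+[0,0,.05]
obs=[("w2",(274.1,303.3)),("side0",(331.4,203.2)),("scene0",(229,213.6))]
for rad in(.145,.155,.163):
  for n,o in obs:
    q=pickle.load(open(n+".pkl","rb"))
    f=lambda t:(proj(q,H-rad*np.cos(t[0])*u+rad*np.sin(t[0])*np.array([0,0,1])-.117*v)[0]-o)
    s=least_squares(f,[.5]);print(rad,n,np.degrees(s.x),f(s.x).round(1))
E
```

```text
0.6 [259.0, 127.8, 312.7, 234.0]
0.42 [447.8, 417.2, 474.7, 420.0]
t 7.9667 pos [ 0.4391 -0.3488  0.2407] yaw_y 94.52 zax [ 0.001 -0.001 -1.   ] F [ 0.4  1.  -0.2] w 0.0848 g 0.0
tool shift [-0.1307  0.1983  0.1867]
0.145 w2 [16.41764953] [13.5 -7.6]
0.145 side0 [16.6184638] [-0.4 -0. ]
0.145 scene0 [30.03673231] [2.8 1.6]
0.155 w2 [18.54591559] [ 5.3 -3. ]
0.155 side0 [18.70236926] [ 0.4 -0. ]
0.155 scene0 [24.7784706] [0.4 0.1]
0.163 w2 [20.12358959] [-1.4  0.8]
0.163 side0 [20.16938329] [ 1. -0.]
0.163 scene0 [20.02529041] [-1.4 -0.2]
```

View pics/w4.png

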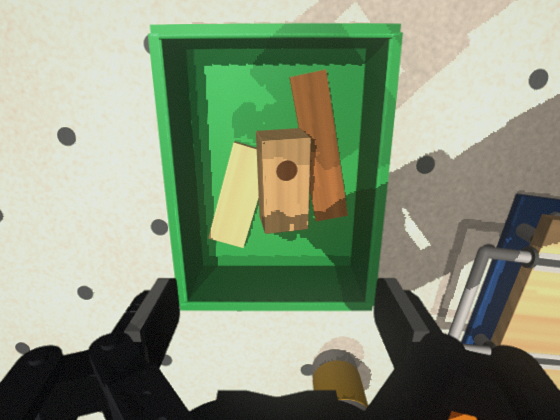

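The offcut lies in the box at about (285,180) and has been released. Next I go to the handle bar, with the fingers half open so they clear the plate edge.

Call:
{"op": "jog_arm", "data": {
  "motion": [
    [0,0,0,-0.02,0.03,0,0.045],
    [0,0,0,-0.02,0.03,0,0.045],
    [0,0,0,-0.02,0.03,0,0.045],
    [0,0,0,-0.02,0.03,0,0.045],
    [0,0,0,-0.02,0.03,0,0.045],
    [0,0,0,-0.02,0.03,0,0.045],
    [0,0,0,-0.011,0.018,0,0.045],
    [0,0,7,0,0,0,0.045]
  ]
}}

```text
time_s: 8.63
eef_pos: [0.5551, -0.1375, 0.2386]
tcp_rot: [-0.06, -3.139, -0.002]
wrist_force: [0.6, -0.7, 0.1]
gripper_width: 0.0451
grip_force: 0.0
```

Call:
{"op": "jog_arm", "data": {
  "motion": [
    [0,0,0,0,0,0.02,0.045],
    [0,0,0,0,0,0.02,0.045],
    [0,0,0,0,0,0.02,0.045],
    [0,0,0,0,0,0.01,0.045],
    [0,0,0,0,0,0.01,0.045],
    [0,0,0,0,0,0,0.045],
    [0,0,0,0,0,0,0.045],
    [0,0,0,0,0,0,0.045]
  ]
}}

```text
time_s: 9.3
eef_pos: [0.5545, -0.1413, 0.1609]
tcp_rot: [0.068, 3.14, -0.0]
wrist_force: [-0.1, 0.4, -0.2]
gripper_width: 0.0454
grip_force: 0.0
```

```bash
python3 - <<'E'
from h import *
p=get_image("wrist"); save(p,"w5"); pickle.dump(p,open("w5.pkl","wb"))
togo(.554,-.141,.054)
s=arm.get_state();print(proj(p,[[.554,-.14,.054],s["eef_pos"]]))
E
```

```text
t 9.35 pos [ 0.5545 -0.1413  0.1611] yaw_y 87.52 zax [ 0.001 -0.    -1.   ] F [0.1 0.4 0.8] w 0.0447 g 0.0
tool shift [0.0007 0.0003 0.1071]
[[279.83694395 214.13428482]
 [279.08131237 303.36186476]]
```

View pics/w5.png

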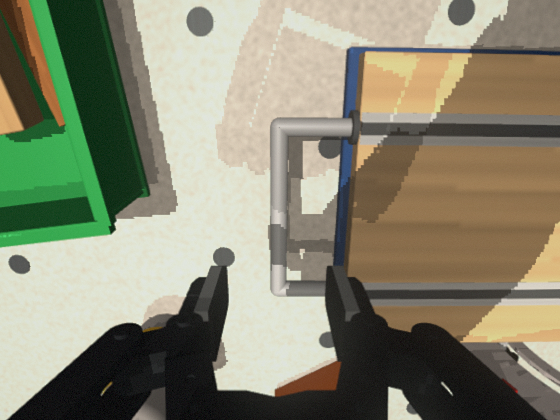

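The bar is centred between the fingers, at u≈279 with its middle at v≈207. I'll descend and grip.

Call:
{"op": "jog_arm", "data": {
  "motion": [
    [0,0,0,0,0,0.02,0.045],
    [0,0,0,0,0,0.02,0.045],
    [0,0,0,0,0,0.02,0.045],
    [0,0,0,0,0,0.02,0.045],
    [0,0,0,0,0,0.015,0.045],
    [0,0,0,0,0,0.01,0.045],
    [0,0,0,0,0,0.002,0.045],
    [0,0,0,0,0,0,0.045]
  ]
}}

```text
time_s: 10.02
eef_pos: [0.5544, -0.1412, 0.0534]
tcp_rot: [0.068, 3.141, 0.0]
wrist_force: [-0.4, -0.2, 0.2]
gripper_width: 0.0452
grip_force: 0.0
```

Call:
{"op": "jog_arm", "data": {
  "motion": [
    [0,0,0,0,0,0,0.0],
    [0,0,0,0,0,0,0.0],
    [0,0,0,0,0,0,0.0],
    [0,0,0,0,0,0,0.0],
    [0,0,0,0,0,0,0.0],
    [0,0,0,0,0,0,0.0],
    [0,0,0,0,0,0,0.0],
    [0,0,0,0,0,0,0.0]
  ],
  "squeeze": 40
}}

```text
time_s: 10.68
eef_pos: [0.5546, -0.1401, 0.0544]
tcp_rot: [0.068, 3.14, 0.001]
wrist_force: [1.8, 10.1, 5.3]
gripper_width: 0.0102
grip_force: 39.2
```

```bash
python3 - <<'E'
from h import *
togo(.554,-.141,.054)
s=arm.get_state();M=R.from_rotvec(s["tcp_rot"]).as_matrix();p0=s["eef_pos"]
for A in (10,18,20,22):
    a=np.radians(A);f=lambda a:(-.3*np.cos(a)-.004*0+.004*np.sin(a),.3*np.sin(a)+.004*np.cos(a))
    dx=f(a)[0]-f(0)[0];dz=f(a)[1]-f(0)[1];print(A,"tool y,z",round(dx,4),round(-dz,4))
# joint fit of clip
yaw=np.radians(87.4);u=np.array([np.cos(yaw),np.sin(yaw),0]);v=np.array([-np.sin(yaw),np.cos(yaw),0])
E
```

```text
t 10.6833 pos [ 0.5546 -0.1401  0.0544] yaw_y 87.52 zax [ 0.001  0.001 -1.   ] F [ 1.8 10.1  5.3] w 0.0102 g 39.2
tool shift [ 0.0006 -0.0009  0.0004]
10 tool y,z 0.0053 -0.052
18 tool y,z 0.0159 -0.0925
20 tool y,z 0.0195 -0.1024
22 tool y,z 0.0233 -0.1121
```

Call:
{"op": "jog_arm", "data": {
  "motion": [
    [0,0,0,0,0.0002,-0.0065,0.0],
    [0,0,0,0,0.0003,-0.0065,0.0],
    [0,0,0,0,0.0005,-0.0065,0.0],
    [0,0,0,0,0.0005,-0.0065,0.0],
    [0,0,0,0,0.0008,-0.0065,0.0],
    [0,0,0,0,0.0008,-0.0065,0.0],
    [0,0,0,0,0.0011,-0.0065,0.0],
    [0,0,0,0,0.0011,-0.0065,0.0]
  ]
}}

```text
time_s: 11.35
eef_pos: [0.5548, -0.135, 0.1059]
tcp_rot: [0.068, 3.14, 0.001]
wrist_force: [3.8, 7.7, -5.3]
gripper_width: 0.0106
grip_force: 39.2
```

Call:
{"op": "jog_arm", "data": {
  "motion": [
    [0,0,0,0,0.0013,-0.0063,0.0],
    [0,0,0,0,0.0014,-0.0063,0.0],
    [0,0,0,0,0.0016,-0.0063,0.0],
    [0,0,0,0,0.0017,-0.0063,0.0],
    [0,0,0,0,0.0018,-0.0063,0.0],
    [0,0,0,0,0.002,-0.0063,0.0],
    [0,0,0,0,0.0022,-0.0063,0.0],
    [0,0,0,0,0.0022,-0.0063,0.0]
  ]
}}

```text
time_s: 12.02
eef_pos: [0.5555, -0.1211, 0.1564]
tcp_rot: [0.068, 3.139, 0.0]
wrist_force: [5.5, 3.0, -4.3]
gripper_width: 0.0107
grip_force: 38.9
```

```bash
python3 - <<'E'
from h import *
togo(.554,-.141,.054)
ims=[]
for n,(x,y) in (("scene",(228,215)),("side",(328,203))):
    p=get_image(n); save(p,n+"1"); pickle.dump(p,open(n+"1.pkl","wb"))
    ims.append(cv2.resize(p["color"][y-30:y+30,x-20:x+20,::-1],None,fx=10,fy=10,interpolation=cv2.INTER_CUBIC))
cv2.imwrite("pics/c1.png",np.hstack(ims))
E
```

```text
t 12.0167 pos [ 0.5555 -0.1211  0.1564] yaw_y 87.52 zax [ 0.002  0.    -1.   ] F [ 5.5  3.  -4.3] w 0.0107 g 38.9
tool shift [ 0.0008 -0.0199  0.1024]
```

View pics/c1.png

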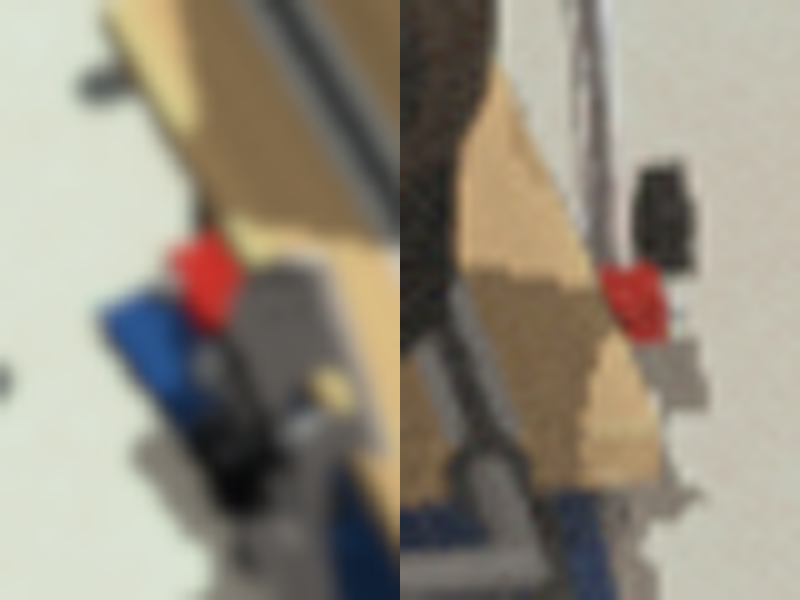

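```bash
python3 - <<'E'
from h import *
from scipy.optimize import least_squares
yaw=np.radians(87.4);u=np.array([np.cos(yaw),np.sin(yaw),0]);v=np.array([-np.sin(yaw),np.cos(yaw),0]);k=np.array([0,0,1.])
H=np.array([.5680,.1595,.05])
P=lambda r,t,y:H-r*np.cos(t)*u+r*np.sin(t)*k+y*v
L=[("w2",(250,285,300,325)),("side0",(322,192,342,214)),("scene0",(216,203,240,224)),("side1",(322,192,342,214)),("scene1",(216,203,240,224))]
obs=[]
for n,(x0,y0,x1,y1) in L:
    q=pickle.load(open(n+".pkl","rb"));c=q["color"].astype(int)[y0:y1,x0:x1]
    m=(c[...,0]>1.7*c[...,1])&(c[...,0]>1.6*c[...,2])&(c[...,0]>90)
    yx=np.argwhere(m);o=yx.mean(0)[::-1]+[x0,y0];obs.append((q,o,n));print(n,len(yx),o.round(1),yx.min(0)[::-1]+[x0,y0],yx.max(0)[::-1]+[x0,y0])
w=dict(w2=.3)
f=lambda s:np.concatenate([(proj(q,P(s[0],s[1],s[2]))[0]-o)*w.get(n,1) for q,o,n in obs])
for y in (-.115,-.118,-.121):
    s=least_squares(lambda z:f([z[0],z[1],y]),[.16,.4]);print(y,"rad",s.x[0].round(4),"deg",np.degrees(s.x[1]).round(2),"cost",s.cost.round(2),s.fun.round(1))
t=np.radians(20)
for q,o,n in obs[3:]: print(n,"tip(20deg)",proj(q,P(.15,t,-.1195)).round(1),"tip 24",proj(q,P(.15,np.radians(24),-.1195)).round(1))
p=get_image("wrist");save(p,"w6");pickle.dump(p,open("w6.pkl","wb"));print("wrist tip",proj(p,[P(.15,t,-.1195),P(.163,t,-.117)]))
E
```

```text
w2 465 [274.2 304.6] [259 294] [290 314]
side0 43 [331.  203.2] [328 200] [334 207]
scene0 44 [228.2 212.9] [225 209] [231 217]
side1 38 [331.1 202.4] [328 199] [334 206]
scene1 47 [228.4 212.6] [226 208] [231 217]
-0.115 rad 0.1631 deg 20.69 cost 0.75 [-0.1 -0.3  0.7 -0.6  0.  -0.   0.7  0.2 -0.2  0.3]
-0.118 rad 0.1623 deg 20.62 cost 4.91 [ 0.   0.5  1.7 -0.7 -0.8  0.7  1.7  0.  -1.   0.9]
-0.121 rad 0.1616 deg 20.56 cost 14.28 [ 0.2  1.3  2.8 -0.9 -1.7  1.3  2.8 -0.1 -1.9  1.6]
side1 tip(20deg) [[332.4 201. ]] tip 24 [[332.3 197.5]]
scene1 tip(20deg) [[228.9 217.7]] tip 24 [[229.3 216.1]]
wrist tip [[479.5248485  402.40831557]
 [466.13634346 405.46470078]]
```

Call:
{"op": "jog_arm", "data": {
  "motion": [
    [0,0,0,0,0.0007,-0.002,0.0],
    [0,0,0,0,0,0,0.0],
    [0,0,0,0,0,0,0.0],
    [0,0,0,0,0,0,0.0],
    [0,0,0,0,0,0,0.0],
    [0,0,0,0,0,0,0.0],
    [0,0,0,0,0,0,0.0],
    [0,0,0,0,0,0,0.0]
  ]
}}

```text
time_s: 12.83
eef_pos: [0.5555, -0.1206, 0.1579]
tcp_rot: [0.068, 3.14, 0.001]
wrist_force: [2.9, 4.7, -4.8]
gripper_width: 0.0105
grip_force: 39.0
```

```bash
python3 - <<'E'
from h import *
togo(.5546,-.1401,.0544)
p=get_image("wrist");save(p,"w7");pickle.dump(p,open("w7.pkl","wb"))
cv2.imwrite("pics/c2.png",cv2.resize(p["color"][270:420,360:560,::-1],None,fx=4,fy=4,interpolation=cv2.INTER_CUBIC))
E
```

```text
t 12.8333 pos [ 0.5555 -0.1206  0.1579] yaw_y 87.51 zax [ 0.001  0.    -1.   ] F [ 2.9  4.7 -4.8] w 0.0105 g 39.0
tool shift [ 0.0002 -0.0196  0.1034]
```

View pics/c2.png

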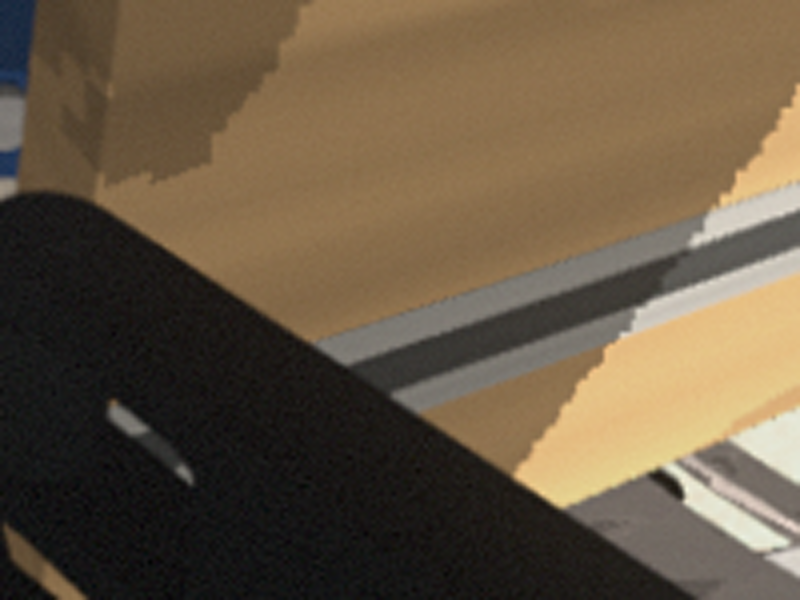

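The clip is hidden by the gripper here, so I'll check its angle numerically with a rendered box silhouette.

```bash
python3 - <<'E'
from h import *
from scipy.optimize import least_squares
import itertools
yaw=np.radians(87.4);u=np.array([np.cos(yaw),np.sin(yaw),0]);v=np.array([-np.sin(yaw),np.cos(yaw),0]);k=np.array([0,0,1.])
H=np.array([.5680,.1595,.05])
O=[("w2",(274.2,304.6),.3),("side0",(331,203.2),1),("scene0",(228.2,212.9),1)]
Q={n:pickle.load(open(n+".pkl","rb")) for n,_,_ in O}
def cen(q,t,r,y):
    e=-np.cos(t)*u+np.sin(t)*k;n=np.sin(t)*u+np.cos(t)*k
    X=[H+(r+a*.013)*e+b*.006*n+(y+c*.008)*v for a,b,c in itertools.product((-1,1),repeat=3)]
    h=cv2.convexHull(proj(q,X).astype(np.float32));m=cv2.moments(h);return np.array([m["m10"],m["m01"]])/m["m00"]
f=lambda s:np.concatenate([(cen(Q[n],*s)-o)*w for n,o,w in O])
s=least_squares(f,[.36,.163,-.117],x_scale=[.1,.01,.01],diff_step=1e-3);print(np.degrees(s.x[0]),s.x[1:],s.fun.round(2))
for n in Q: print(n,(least_squares(lambda z:cen(Q[n],z[0],.163,-.117)-dict((a,b) for a,b,_ in O)[n],[.36],diff_step=1e-3).x*57.3).round(2))
E
```

```text
20.521435281374423 [ 0.16314845 -0.11445367] [-0.19 -0.51  0.57 -0.32  0.23 -0.03]
w2 [20.4]
side0 [20.07]
scene0 [21.52]
```

```bash
python3 -c "
from h import *
print(job.job_done())"
```

```text
the job is handed in; nothing more can be done
None
```

The job is handed in: the pine offcut is in the green box, and the gripper is holding the top up by its handle at about 20.2°, against a measured clip angle of about 20.5°. The gripper hid the clip in my last close-up, so that match comes from measurements, not from seeing the pointer meet the clip.

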